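# Lift the slide cassette out of the washing station

## Robot

A 7-joint arm with a two-finger parallel gripper is mounted at the origin on a cart in front of the work surface, level with it; the furniture and walls round the work are solid. World frame = base frame: x ahead of the robot, y to its left, z up, the work surface at z = 0. Lengths are in m, angles in rad, forces in N, time in s.
With the tool pointing down it reaches from about 0.425 to 0.975 m from the base axis. Payload 16.7 kg.
Tool frame: the origin (TCP) lies at the very end of the fingers, on their centre line; the grasp point (between the pads) lies 19 mm behind it; z points along the fingers, y is the line along which they close (so a half turn about z gives the same grasp; the last joint's range is limited). The gripper opens to 85 mm and grips with 20 to 120 N. Pads are 22 mm wide; open, the fingers measure 114 mm over their backs; the gripper's body (76 mm by 85 mm) begins 54 mm behind the grasp point. The pads swing forward as they close: fully open they stand 13 mm farther back than shut.
Start: joints at [1.175, 0.426, 0.074, 1.606, -0.034, 1.111, -0.067], TCP at [0.164, -0.655, 0.231] pointing down, gripper open.
Joint ranges: [-2.85, 2.85], [-0.5, 2.14], [-1.23, 1.37], [0.21, 2.46], [-1.02, 4.16], [0.16, 2.05], [-2.73, 2.73]. Speed limits (rad/s): [1.89, 1.89, 2.39, 2.39, 3.01, 3.01, 3.01].

## Interface

Orientations are given as [roll, pitch, yaw] about the fixed x, y, z axes, in that order (R = Rz(yaw) Ry(pitch) Rx(roll)).
In Python, from rig import status, snapshot, order gives the robot as it stands. The module is installed in compiled form; this text tells all that it offers.
- The arm moves only by the tool carry_out, never from a script. Its argument "rows" is a list of rows, each a list of 7 numbers: the shift along the tool's x, y, z in m, then the turn, a rotation vector about the tool's x, y, z in degrees, then the finger opening in m, from 0 to 0.0854. A call has 1 to 12 rows; each row shifts and turns the commanded pose from where the row before left it, along the tool's axes as they then stand; what a row does not reach is not made up. A row lasts 1/10 s, in which the tool goes at most 50 mm and 8.59 degrees, less where a joint would pass 70% of its speed; a pose out of reach is approached as far as the arm can. A call is refused whole if a number of a shift passes 0.05 or a number of a turn 8.59, either way. A call with a gripper value outside its range is refused whole. The fingers move at their own pace and stop on an object; the grip force is fixed at half the most. Time passes only in rows, so rows that do not move let the fingers close. It gives the time, the measured TCP pose, the force, the opening and the grip force at its end, in the units of the state.
- status.observe(): the state, without advancing time (a new reading comes with each control period).
- snapshot(name): name is "scene" or "top" or "wrist"; returns a dict with "color" (480x640x3 uint8, red, green, blue), "K" (3x3 intrinsics, pixels), "D" ([k1, k2, p1, p2, k3] as OpenCV has them; the pictures are not rectified), "xyz" and "attitude" of the camera in the world. Camera axes: x right, y down, z forward; pixel columns grow to the right and rows downward; lengths in m; the calibration is good to about 2 mm. A picture is of the moment at which its call begins. There is no depth.
- order.sign_off(): hands the job in; it is judged then, once.
The state is a dict: "clock": time; "joints": joint angles; "qvel": joint speeds; "joint_efforts": joint torques, N m; "ee_pos": TCP position; "tool_rot": TCP orientation; "ft_force": force on the tool from outside, world axes, zero at the start; "ft_torque": the same for the moment, N m; "width": opening from 0.0 (shut) to 1.0 (fully open); "gripper_force": force on a finger pad.
Only numpy, scipy, OpenCV 4.12 (cv2) and the standard library are available. Lean on these libraries where they do the work, as an engineer would, in place of code of your own. Each camera call takes 0.05 s, during which the arm holds its last target. There are 200 camera calls.

## Task

The wash is finished: press the blue lid-release button on the front of the slide washing station fully down and let it come back up, so that the clear lid springs open by itself. Then pinch the two orange side catches of the slide cassette together to unlatch it, lift the cassette straight up, upright, until all of it is clear above the station by about 3 cm, and finish still holding it there over the open bath by its squeezed catches so that it can drain. Do not shift or knock over the two dropper bottles, the small beaker or the timer beside the station.

Things in the scene. Friction and masses are not known exactly. Their poses are not given: they have to be found in the camera images.
- station: The slide washing station: white housing 195 (x) x 160 (y) x 75 (z) mm, fixed on the table, turned up to 20 degrees. Origin: centre of its underside, on the table. +x to its rear (lid hinge), -x to its front (button, toward the robot), +y to its left, z up. Its flat top, the deck, is 75 mm above the origin.
- release_top (a point): Centre of the top face of the round blue lid-release button, 26 mm in diameter, on the front part of the deck; its face is 14 mm above the deck, in a black collar of 42 mm diameter that stands 8 mm above the deck. It is pressed straight down 6 mm against a spring; 5 N hold it fully down.
- release (a joint): Travel of the button in m: 0 = up, 0.006 = fully down. Only while it is nearly down is the lid's bolt withdrawn.
- lid (a joint): Angle of the clear domed lid in rad: 0 = closed and bolted, 1.8 = open. When the button is pressed it swings open on its spring within about 2 s, away from the robot, and stays. 104 mm wide (y), 64 mm high, 125 mm deep, hinged 64 mm behind the cassette's centre; open, it stands there up to 125 mm above the deck, leaning back.
- bath_mouth (a point): Centre of the steel-lined bath's mouth (88 x 74 mm, 47 mm deep), at deck height.
- handle_centre (a point): Centre of the cassette's upright handle, half-way up the two orange catch pads. Axes: y from the right catch to the left one (pinch along y), x to the station's rear, z up. The pads are upright, 22 mm wide (x), 38 mm high; their outer faces are 54 mm apart, squeezed home 42 mm. The grey top is 27 mm above this point. Seated, this point is 28 mm above the deck.
- cassette_foot (a point): Centre of the cassette's underside, 75 mm below handle_centre; seated, 47 mm below the deck. The cassette is an open grey frame 84 (x) x 54 (y) x 32 mm full of glass slides, with the handle on top, about 160 to 300 g.
- catch_left (a joint): Travel of the left (+y) catch in m: 0 = sprung out, its hook under a steel keeper (2.5 mm proud of the deck) at the bath's edge; 0.006 = squeezed home. 2 N start it, 6.5 N hold it home. The hook is clear from about 0.0045 on; with either catch out the cassette cannot be lifted.
- catch_right (a joint): The same for the right (-y) catch.
- stain_blue: Small dropper bottle with white cap and pale blue content, 34 mm in diameter, 62 mm high, standing on the table by the station's left side, nearer the robot. Origin: centre of its underside. Leave it alone.
- stain_clear: Small dropper bottle with white cap and clear content, 34 mm in diameter, 62 mm high, standing farther from the robot by the station's left side. Origin: centre of its underside. Leave it alone.
- beaker: Small glass beaker, 46 mm in diameter, 58 mm high, standing on the table by the station's right side. Origin: centre of its underside. Leave it alone.
- timer: White lab timer lying on its back on the table beside the station's front left, 62 x 66 x 20 mm. Origin: centre of its underside. Leave it alone.

How it is judged:
On the way, in this order (a step that is already met when the one before it is completed fails the run):
1. the release button is pressed fully down while the cassette is still seated (value of joint release above 0.005 m and z of cassette_foot in the frame of station below 0.033 m), for 0.04 s.
2. the button is back up and the lid has swung open (value of joint release below 0.001 m and value of joint lid above 1.5 rad), for 0.1 s.
3. both catches are squeezed in by the fingers while the cassette is still in its seat (value of joint each of catch_left, catch_right above 0.0045 m and contact force between the fingers and cassette above 3 N and z of cassette_foot in the frame of station below 0.036 m), for 0.05 s.
At the end, for the whole second after the job is handed in: The cassette is held still by the fingers, both catches squeezed in (over 4 mm each), its underside at least 15 mm above the deck and its centre within 50 mm of the bath's centre, upright within 0.2 rad, touching nothing of the station; the lid is open (over 1.5 rad) and the button is up (all of step 2 and z of cassette_foot in the frame of station above 0.09 m and horizontal distance between cassette_foot and bath_mouth below 0.05 m and angle between cassette_foot's own z axis and vertical below 0.2 rad and value of joint each of catch_left, catch_right above 0.004 m and contact force between the fingers and cassette above 3 N and contact force between cassette and station below 0.1 N and linear speed of cassette below 0.03 m/s); the arm keeps its last pose, push and grip.
It fails at once if the cassette is tipped by more than 0.5 rad (angle between cassette_foot's own z axis and vertical above 0.5 rad).
It fails at once if a dropper bottle, the beaker or the timer is shifted by more than 25 mm or knocked over (distance of any of stain_blue, stain_clear, beaker, timer from where it was at the start of the episode above 0.025 m or angle between any of stain_blue, stain_clear, beaker's own z axis and vertical above 0.5 rad).
It also fails if it takes over 42 s, if anything falls off the work surface, if the arm or the gripper's body presses on something with over 40 N, if the wrist force passes 120 N, or if a joint passes its speed limit or range.

## Working session

There is one attempt and no reset: what is moved stays moved. The work goes in short steps, Python scripts to look and compute and a tool call to move; the robot and the scene stay as the last step left them, time stands still between calls to the robot, and variables do not carry over. Pictures are saved under pics/ and viewed, at most 10 in all, crops included, and the job is handed in when it is done.

Besides the shell and the picture viewer there is one more tool, called after "Emit:" by a JSON object that holds its "name" and its "arguments". carry_out: Moves the arm, as the interface text tells. Its arguments: {"type":"object","properties":{"rows":{"type":"array","items":{"type":"array","items":{"type":"number"}}}},"required":["rows"]}

```bash
mkdir -p pics
cat > h.py <<'E'
import numpy as np, cv2
from scipy.spatial.transform import Rotation as R
from rig import status, snapshot, order
def save(n,f):
    s=snapshot(n); cv2.imwrite('pics/'+f,s['color'][:,:,::-1]); np.savez('pics/'+f+'.npz',**{k:np.array(s[k]) for k in('K','D','xyz','attitude')}); return s
def rot(a):
    a=np.array(a); return a if a.shape==(3,3) else R.from_euler('xyz',a).as_matrix()
def ray(f,u,v,z):
    s=np.load('pics/'+f+'.npz'); p=cv2.undistortPoints(np.array([[[u,v]]],float),s['K'],s['D'])[0,0]
    d=rot(s['attitude'])@np.array([p[0],p[1],1]); return s['xyz']+d*(z-s['xyz'][2])/d[2]
def proj(f,P):
    s=np.load('pics/'+f+'.npz'); r=rot(s['attitude']).T
    return cv2.projectPoints(np.array(P,float).reshape(-1,3),cv2.Rodrigues(r)[0],-r@s['xyz'],s['K'],s['D'])[0][:,0]
E
python3 - <<'E'
from h import *
for n in('top','scene'):
    s=save(n,n+'0.png'); print(n,s['xyz'],s['attitude'],s['K'][0],s['D'])
print(status.observe())
E
```

```text
top [0.4311969  0.0619256  1.09697378] [-3.06598688 -0.00719992 -1.55701561] [575.88274955   0.         323.53745865] [-0.0793993  0.         0.         0.         0.       ]
scene [0.04393407 0.87194495 0.52552064] [-1.98018051  0.01722425 -2.63360278] [533.03731982   0.         321.45506338] [-0.1357103  0.         0.         0.         0.       ]
{'clock': 0.1, 'joints': array([ 1.17551953,  0.42665681,  0.07387299,  1.60653244, -0.03408721,
        1.11082031, -0.06707658]), 'qvel': array([ 3.25456046e-06, -8.83027413e-04,  6.85608935e-04, -1.34878426e-03,
       -6.33627785e-05, -2.04450660e-04, -2.26409851e-03]), 'joint_efforts': array([ 7.03907950e-03, -9.51532888e+01,  3.77136245e+00, -4.64400744e+01,
        1.96920225e-02,  6.56771575e-03, -4.19463981e-05]), 'ee_pos': array([ 0.16410339, -0.65436822,  0.23069434]), 'tool_rot': array([-3.14043973e+00,  9.96918258e-05,  2.45756444e-01]), 'ft_force': array([ 0.40051074, -0.03552523, -0.32519735]), 'ft_torque': array([ 0.01397433, -0.01233135, -0.0484669 ]), 'gripper_force': 0.0, 'width': 1.0038023822512507}
```

View pics/top0.png

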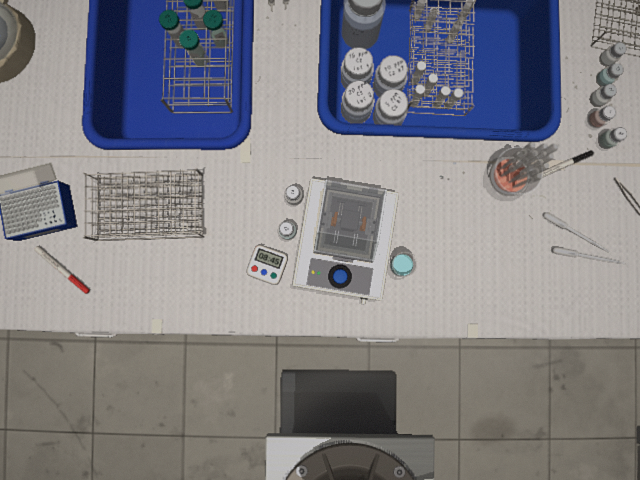

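View pics/scene0.png

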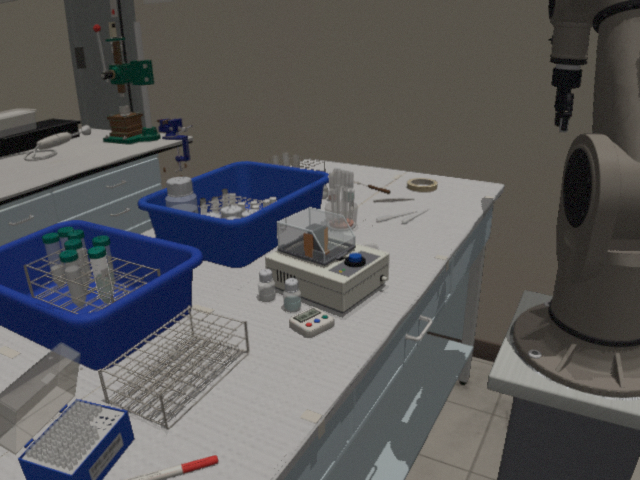

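The top view shows the station around (345,240), the button at (340,276), the cassette at about (349,222) under the lid, bottles at (293,193) and (287,229), the timer at (268,264) and the beaker at (402,262). I'll enlarge it next.

Run:
```python
import cv2
i=cv2.imread('pics/top0.png')[170:305,275:425]
cv2.imwrite('pics/c1.png',cv2.resize(i,None,fx=4.4,fy=4.4,interpolation=cv2.INTER_CUBIC))
```

```text
(no output)
```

View pics/c1.png

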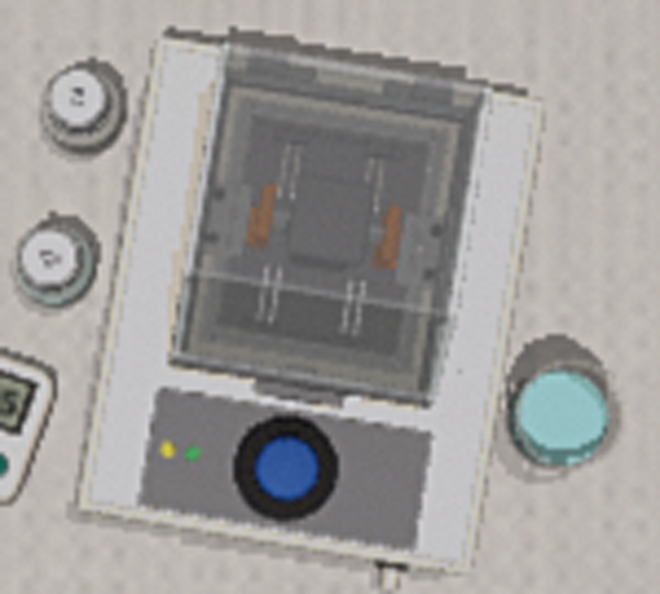

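The crop shows the deck corners at TL (162,38), TR (543,98), BR (468,570) and BL (80,507). The button is at (288,468), and the orange pads are at (262,215) and (390,237).

Run:
```python
from h import *
g=lambda u,v,z: ray('top0.png',275+(u+.5)/4.4-.5,170+(v+.5)/4.4-.5,z)
c=[g(*p,.075) for p in((162,38),(543,98),(468,570),(80,507))]
tl,tr,br,bl=c
print(np.round(c,4)); print('len',[np.linalg.norm(a-b) for a,b in((tl,bl),(tr,br),(tl,tr),(bl,br))])
f=(tl+tr-bl-br); print('yaw',np.degrees(np.arctan2(f[1],f[0])),'centre',np.mean(c,0))
l=(tl+bl-tr-br); print('yaw2',np.degrees(np.arctan2(-l[0],l[1])))
print('button',g(288,468,.089)); a,b=g(262,215,.118),g(390,237,.118); print('pads',a,b,(a+b)/2,np.linalg.norm(a-b),np.degrees(np.arctan2(-(a-b)[0],(a-b)[1])))
y=np.arctan2(f[1],f[0]);M=np.array([[np.cos(y),np.sin(y)],[-np.sin(y),np.cos(y)]])
for n,p in(('button',g(288,468,.089)),('handle',(a+b)/2)): print(n,'station',M@(p-np.mean(c,0))[:2])
for n,p in(('bottle blue',(50,258,.062)),('clear',(78,98,.062)),('beaker',(560,410,.05))): print(n,g(*p))
```

```text
[[ 0.624   0.079   0.075 ]
 [ 0.6017 -0.0769  0.075 ]
 [ 0.4094 -0.0474  0.075 ]
 [ 0.4326  0.109   0.075 ]]
len [np.float64(0.19371974696974634), np.float64(0.19450329098418176), np.float64(0.1575035844268859), np.float64(0.1581748182021271)]
yaw -8.821441005753197 centre [0.51693857 0.01590077 0.075     ]
yaw2 -8.289242118914581
button [0.4492276 0.0260068 0.089    ]
pads [0.54678883 0.038296   0.118     ] [ 0.53892451 -0.01158658  0.118     ] [0.54285667 0.01335471 0.118     ] 0.050498709170740994 -8.959320251996903
button station [-0.06845983 -0.00039738]
handle station [0.02600198 0.00145874]
bottle blue [0.53438711 0.1237222  0.062     ]
clear [0.60087813 0.11344895 0.062     ]
beaker [ 0.47541023 -0.08785639  0.05      ]
```

Every size checks out: deck 194 x 158 mm, button and handle on the station's midline, yaw about -8.6°. Next I turn the tool to that yaw, shut the fingers, and go to a waypoint on the right.

Emit:
{"name": "carry_out", "arguments": {"rows": [[0,0,0,0,0,7.57,0],[0,0,0,0,0,7.57,0],[0,0,0,0,0,7.57,0],[0.022,-0.043,0,0,0,0,0],[0.022,-0.043,0,0,0,0,0],[0.022,-0.043,0,0,0,0,0],[0.022,-0.043,0,0,0,0,0],[0.022,-0.043,0,0,0,0,0],[0.022,-0.043,0,0,0,0,0],[0.022,-0.043,0,0,0,0,0],[0.022,-0.043,0,0,0,0,0],[0.022,-0.043,0,0,0,0,0]]}}

```text
clock: 1.3
ee_pos: [0.4187, -0.2999, 0.2314]
tool_rot: [3.142, 0.0, -0.151]
ft_force: [1.0, -0.4, -1.0]
width: 0.001
gripper_force: 0.0
```

Emit:
{"name": "carry_out", "arguments": {"rows": [[-0.0031,-0.0409,0,0,0,0,0],[-0.0031,-0.0409,0,0,0,0,0],[-0.0031,-0.0409,0,0,0,0,0],[-0.0031,-0.0409,0,0,0,0,0],[-0.0031,-0.0409,0,0,0,0,0],[-0.0031,-0.0409,0,0,0,0,0],[-0.0031,-0.0409,0,0,0,0,0],[-0.0031,-0.0409,0,0,0,0,0],[0,0,0.026,0,0,0,0],[0,0,0.026,0,0,0,0],[0,0,0.026,0,0,0,0],[0,0,0.026,0,0,0,0]]}}

```text
clock: 2.5
ee_pos: [0.4424, 0.0255, 0.1263]
tool_rot: [-3.141, -0.0, -0.15]
ft_force: [0.2, -0.1, 0.5]
width: -0.003
gripper_force: 0.0
```

Run:
```python
from h import *
save('scene','s1.png'); s=save('top','t1.png')
a=cv2.imread('pics/s1.png')[210:330,240:400]; cv2.imwrite('pics/c2.png',cv2.resize(a,None,fx=4,fy=4,interpolation=cv2.INTER_CUBIC))
print(proj('s1.png',[[.4492,.026,.089],[.4435,.027,.089]]),status.observe()['ee_pos'])
```

```text
[[354.95105586 256.71044855]
 [357.38408076 257.46924352]] [0.44063695 0.02528221 0.12482795]
```

View pics/c2.png

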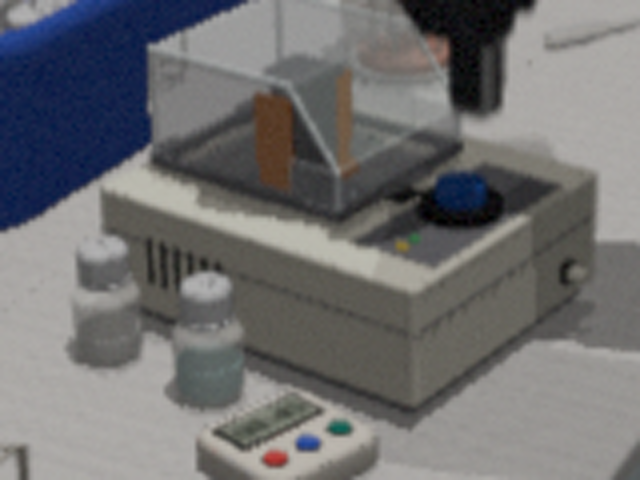

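The crop shows the button top at (461,182), which is pixel (355,255.5) in the full image and matches the prediction of (355,256.7). The shut fingers hang above it at (480,105). Now I go down to just above the face.

Emit:
{"name": "carry_out", "arguments": {"rows": [[0.003,-0.001,0.016,0,0,0,0],[0,0,0.016,0,0,0,0],[0,0,0,0,0,0,0],[0,0,0,0,0,0,0]]}}

```text
clock: 3.0
ee_pos: [0.446, 0.026, 0.0963]
tool_rot: [-3.142, -0.0, -0.151]
ft_force: [-0.7, -0.6, 1.3]
width: 0.001
gripper_force: 0.0
```

Emit:
{"name": "carry_out", "arguments": {"rows": [[0,0,0.005,0,0,0,0],[0,0,0.004,0,0,0,0],[0,0,0.002,0,0,0,0],[0,0,0,0,0,0,0]]}}

```text
clock: 3.4
ee_pos: [0.4469, 0.0261, 0.0864]
tool_rot: [3.141, -0.002, -0.151]
ft_force: [-12.4, -1.6, 49.2]
width: 0.001
gripper_force: 24.6
```

Run:
```python
from h import *
save('scene','s2.png'); s=status.observe(); print(s['ee_pos'],s['ft_force'])
a=cv2.imread('pics/s2.png')[200:320,240:400]; cv2.imwrite('pics/c3.png',cv2.resize(a,None,fx=4,fy=4,interpolation=cv2.INTER_CUBIC))
```

```text
[0.44687504 0.02609821 0.08639485] [-12.00424324  -1.43114797  49.32353763]
```

View pics/c3.png

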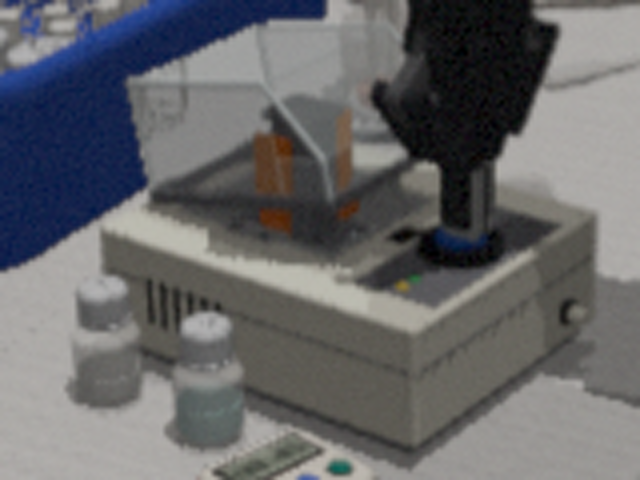

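The button is down (a thin blue rim shows at (460,243)) and the lid is already lifting. I'll rise clear and let it swing open.

Emit:
{"name": "carry_out", "arguments": {"rows": [[0,0,-0.01,0,0,0,0],[0,0,-0.02,0,0,0,0],[-0.001,0,-0.03,0,0,0,0.08],[0,0,-0.04,0,0,0,0.08],[0,0,-0.04,0,0,0,0.08],[0,0,0,0,0,0,0.08],[0,0,0,0,0,0,0.08],[0,0,0,0,0,0,0.08],[0,0,0,0,0,0,0.08],[0,0,0,0,0,0,0.08],[0,0,0,0,0,0,0.08],[0,0,0,0,0,0,0.08]]}}

```text
clock: 4.65
ee_pos: [0.4447, 0.0262, 0.2241]
tool_rot: [-3.142, 0.001, -0.151]
ft_force: [0.0, -0.1, -0.1]
width: 0.939
gripper_force: 0.0
```

Emit:
{"name": "carry_out", "arguments": {"rows": [[0,0,0,0,0,0,0.08],[0,0,0,0,0,0,0.08],[0,0,0,0,0,0,0.08],[0,0,0,0,0,0,0.08],[0,0,0,0,0,0,0.08],[0,0,0,0,0,0,0.08],[0,0,0,0,0,0,0.08],[0,0,0,0,0,0,0.08],[0,0,0,0,0,0,0.08],[0,0,0,0,0,0,0.08],[0,0,0,0,0,0,0.08],[0,0,0,0,0,0,0.08]]}}

```text
clock: 5.85
ee_pos: [0.4448, 0.0261, 0.2243]
tool_rot: [-3.142, -0.0, -0.151]
ft_force: [-0.5, 0.3, -0.5]
width: 0.934
gripper_force: 0.0
```

Run:
```python
from h import *
a=save('scene','s3.png')['color'][190:320,240:400]; b=save('top','t3.png')['color'][165:305,275:425]; s=status.observe(); print(s['ee_pos'],s['tool_rot'],s['ft_force'],s['width'])
cv2.imwrite('pics/c4.png',np.hstack([cv2.resize(x,(400,400),interpolation=cv2.INTER_CUBIC) for x in(a,b)])[:,:,::-1])
```

```text
[0.4447637  0.02610882 0.22434406] [-3.14155011e+00 -6.87411013e-06 -1.50667000e-01] [-0.58052215 -0.80383176  0.48582233] 0.9391433284319974
```

View pics/c4.png

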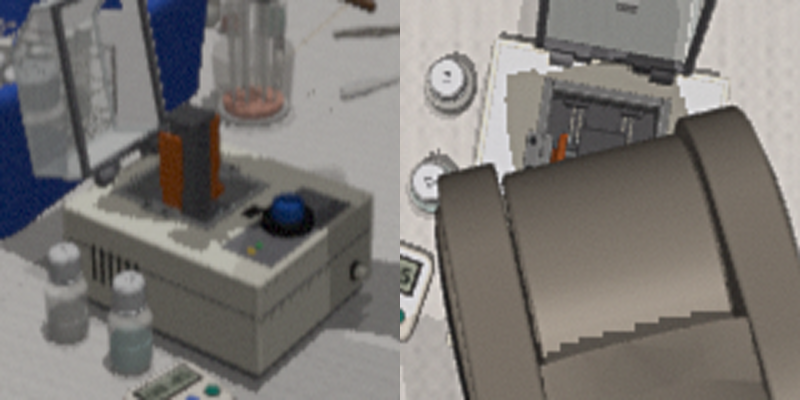

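The lid stands open and the button is back up with its blue cap proud of the collar. I'll move over the handle and check it with the wrist camera.

Emit:
{"name": "carry_out", "arguments": {"rows": [[0.033,0,0,0,0,0,0.085],[0.033,0,0,0,0,0,0.085],[0.032,-0.001,0,0,0,0,0.085],[0,0,0,0,0,0,0.085],[0,0,0,0,0,0,0.085]]}}

```text
clock: 6.45
ee_pos: [0.5417, 0.0125, 0.2238]
tool_rot: [-3.141, 0.001, -0.151]
ft_force: [-0.3, 0.3, -1.1]
width: 0.997
gripper_force: 0.0
```

Run:
```python
from h import *
s=save('wrist','w4.png'); o=status.observe(); print(o['ee_pos'],s['xyz'],s['attitude'])
print(proj('w4.png',[[.542,.012,.130],[.5461,.0387,.122],[.5379,-.0147,.122]]))
```

```text
[0.54120168 0.01254931 0.22395094] [0.60955857 0.00322773 0.367907  ] [ 2.86689819e+00  3.61618311e-04 -1.72258888e+00]
[[318.88053905 241.23432063]
 [282.78070165 238.27355144]
 [354.85465674 238.32045806]]
```

View pics/w4.png

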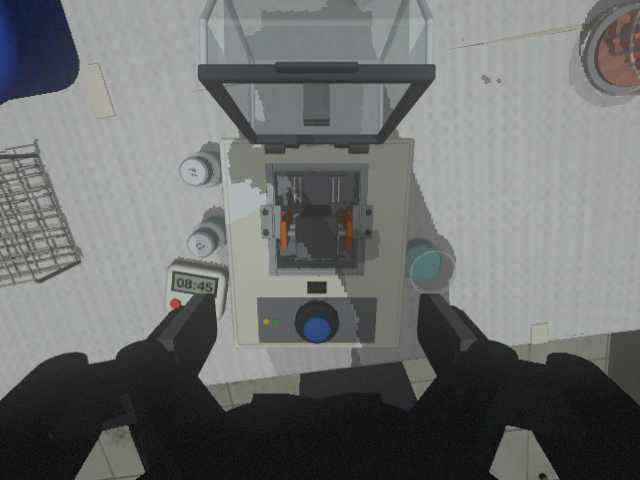

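The wrist view shows the pads at about (284,230) and (349,230) and the button at (317,328), with the lid open behind. I'll enlarge it.

Run:
```python
from h import *
i=cv2.imread('pics/w4.png')[150:350,220:420]
cv2.imwrite('pics/c5.png',cv2.resize(i,(600,600),interpolation=cv2.INTER_CUBIC))
```

```text
(no output)
```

View pics/c5.png

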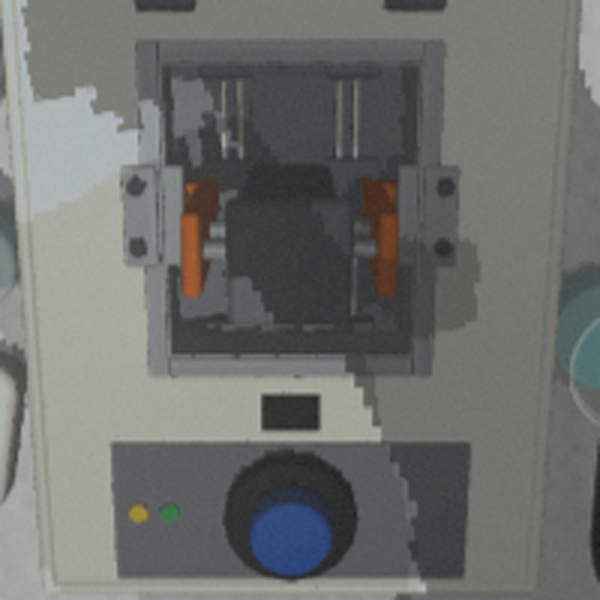

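The enlarged crop shows the pad tops' outer edges at x=182 and x=397 with mid y=255. The grey top's centre is at (289.5,259) and the button's at (291,539).

Run:
```python
from h import *
g=lambda f,u,v,z:ray(f,220+u/3,150+v/3,z)
a,b=g('w4.png',182,255,.122),g('w4.png',397,255,.122)
print('pads',a,b,(a+b)/2,np.linalg.norm(a-b)); print('grey',g('w4.png',289.5,259,.13)); print('button',g('w4.png',291,539,.089))
yw=-.151;M=np.array([[np.cos(yw),-np.sin(yw)],[np.sin(yw),np.cos(yw)]])
c=[g('w4.png',*p,.075) for p in((150,375),(432,375))]; print('bath front',c)
```

```text
pads [0.54883857 0.03981053 0.122     ] [ 0.54074262 -0.01314901  0.122     ] [0.54479059 0.01333076 0.122     ] 0.05357478152530086
grey [0.54591012 0.01315223 0.13      ]
button [0.44698971 0.02786123 0.089     ]
bath front [array([0.50120585, 0.06335369, 0.075     ]), array([ 0.4881308 , -0.02220387,  0.075     ])]
```

Emit:
{"name": "carry_out", "arguments": {"rows": [[0.003,-0.001,0.02,0,0,0,0.085],[0,0,0.025,0,0,0,0.085],[0,0,0.025,0,0,0,0.085],[0,0,0.025,0,0,0,0.085],[0,0,0.02,0,0,0,0.085],[0,0,0.015,0,0,0,0.085],[0,0,0.006,0,0,0,0.085],[0,0,0,0,0,0,0.085],[0,0,0,0,0,0,0.085]]}}

```text
clock: 7.4
ee_pos: [0.5453, 0.0131, 0.0892]
tool_rot: [-3.141, -0.001, -0.15]
ft_force: [0.5, 0.2, -0.8]
width: 0.996
gripper_force: 0.0
```

Emit:
{"name": "carry_out", "arguments": {"rows": [[0,0,0,0,0,0,0.06],[0,0,0,0,0,0,0.06],[0,0,0,0,0,0,0.05],[0,0,0,0,0,0,0.045],[0,0,0,0,0,0,0.03],[0,0,0,0,0,0,0.03],[0,0,0,0,0,0,0.03],[0,0,0,0,0,0,0.03],[0,0,0,0,0,0,0.03],[0,0,0,0,0,0,0.03]]}}

```text
clock: 8.4
ee_pos: [0.5453, 0.0127, 0.0892]
tool_rot: [3.141, -0.001, -0.151]
ft_force: [-3.8, -1.6, 14.4]
width: 0.468
gripper_force: 59.3
```

Run:
```python
from h import *
a=save('wrist','w5.png')['color'][150:350,220:420]; b=save('scene','s5.png')['color'][190:310,240:400]
cv2.imwrite('pics/c6.png',np.hstack([cv2.resize(x,(400,400),interpolation=cv2.INTER_CUBIC) for x in(a,b)])[:,:,::-1])
s=status.observe(); print(s['ft_force'],s['width']*.0854)
```

```text
[-3.34541358 -2.91324407 13.9884922 ] 0.040293871916982395
```

View pics/c6.png

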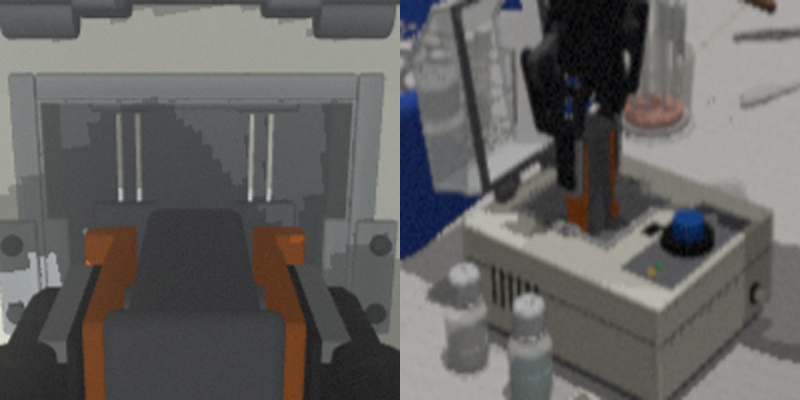

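Both pads are squeezed (opening about 40 mm), the fingers are flat on the catches and the cassette is still seated. Now I lift.

Emit:
{"name": "carry_out", "arguments": {"rows": [[0,0,-0.002,0,0,0,0.03],[0,0,-0.003,0,0,0,0.03],[0,0,-0.005,0,0,0,0.03],[0,0,-0.005,0,0,0,0.03]]}}

```text
clock: 8.9
ee_pos: [0.5448, 0.013, 0.1036]
tool_rot: [-3.142, 0.0, -0.151]
ft_force: [0.3, -0.4, -2.7]
width: 0.469
gripper_force: 60.9
```

Emit:
{"name": "carry_out", "arguments": {"rows": [[0,0,-0.007,0,0,0,0.03],[0,0,-0.01,0,0,0,0.03],[0,0,-0.01,0,0,0,0.03],[0,0,-0.01,0,0,0,0.03],[0,0,-0.01,0,0,0,0.03],[0,0,-0.01,0,0,0,0.03],[0,0,-0.006,0,0,0,0.03],[0,0,-0.002,0,0,0,0.03],[0,0,0,0,0,0,0.03],[0,0,0,0,0,0,0.03],[0,0,0,0,0,0,0.03],[0,0,0,0,0,0,0.03]]}}

```text
clock: 10.1
ee_pos: [0.5448, 0.013, 0.168]
tool_rot: [3.142, 0.001, -0.151]
ft_force: [-0.7, 0.3, -2.7]
width: 0.469
gripper_force: 60.9
```

Run:
```python
from h import *
a=save('wrist','w6.png')['color'][150:350,220:420]; b=save('scene','s6.png')['color'][170:320,230:400]
cv2.imwrite('pics/c7.png',np.hstack([cv2.resize(x,(400,400),interpolation=cv2.INTER_CUBIC) for x in(a,b)])[:,:,::-1])
s=status.observe(); print(s['ee_pos'],s['ft_force'],s['width']*.0854,s['clock'])
```

```text
[0.54479102 0.01298371 0.16811262] [-0.9217267  -0.46655338 -2.4213471 ] 0.03993058271142736 10.2
```

View pics/c7.png

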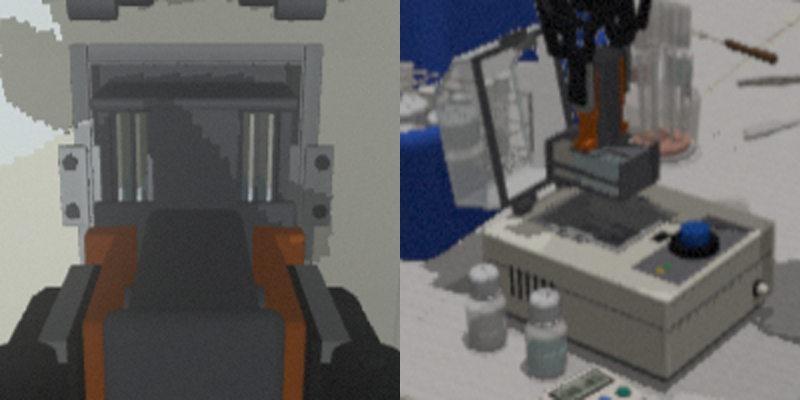

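The cassette hangs upright about 32 mm above the deck over the open bath. The catches are squeezed, the lid is open and the button is up.

```bash
python3 -c "
from rig import order; print(order.sign_off())"
```

```text
the job is handed in; nothing more can be done
None
```

The job is handed in: the lid is open, the button is back up, and the cassette is held upright by its squeezed catches about 3 cm above the deck over the bath; I have no verdict from the judge.

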